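# Snap the hold-down onto the leaf panel

### The job

The pale panel with the carved leaf is ready to be worked on: push the sprung hold-down arm of its board over until it snaps down onto that panel, and let go. Keep the panel in its place, and leave the hold-down arm of the dark panel's board parked as it is.

Things in the scene. Friction and masses are not known exactly. Their poses are not given: they have to be found in the camera images.
- leaf_board: Plywood carving board with the pale leaf panel, 250 x 160 x 12 mm, fixed to the bench. Origin: centre of its underside; x along its length, z up. Between two steel cheeks (28 mm in x, 44 in y, tops 72 mm above the bench) a sprung hold-down arm pivots about y at (-85, 0, 60) mm. Parked it leans 30 degrees from upright to -x; it swings over to +x until level, its foot on the panel.
- leaf_knob (a point): Centre of the red ball, 28 mm diameter, at the end of that arm, 121 mm from the pivot; the arm is a steel bar 16 mm wide, 14 mm thick, with a cork foot 60 mm from the pivot. On the board the ball centre is at (-145, 0, 165) mm parked and (36, 0, 60) mm holding down. Upright, the ball's top is 195 mm above the bench.
- leaf_arm (a joint): Angle (rad) of the leaf board's arm: 0 parked, 0.52 upright, about 1.05 over-centre, about 2.09 level with its foot on the panel (end stop 2.17). A spring drives it back to 0 below 1.05 and onto the panel above, taking at most about 7 N at the ball. Pushed to 1.2 or more it needs no further push and snaps down by itself in under a second.
- leaf_panel: Pale wood panel with a darker carved leaf, 150 x 110 x 25 mm, about 0.35 kg, loose in the fenced pocket of the leaf board (2 to 5 mm play; fences 24 mm above the bench). Origin: centre of its underside, on the board 12 mm above the bench, at x = +25 mm of the board. Its top is 37 mm above the bench.
- rose_board: Bystander: an identical fixed board and arm with a dark walnut panel with a rosette; same origin, axes and sizes as the leaf board. Either board may be the left or the right one; each is turned up to 20 degrees from having its x straight ahead of the robot.
- rose_arm (a joint): Angle (rad) of the arm on the rosette board, same meaning as leaf_arm; it is parked at 0 and must stay there.
There are look-alikes about, which are no part of the job. There is more than one size of the leaf_panel; the one meant has the size given above.

How it is judged:
By the outcome, as a careful person would: the job done as asked, in the order asked, and still so for the second after the job is handed in, with the robot touching nothing.
It also fails if it takes over 32 s, if anything falls off the work surface, if the arm or the gripper's body presses on something with over 40 N, if the wrist force passes 120 N, or if a joint passes its speed limit or range.

### The arm

A 6-joint arm with a two-finger parallel gripper is mounted at the origin on the work surface. World frame = base frame: x ahead of the robot, y to its left, z up, the work surface at z = 0. Lengths are in mm, angles in degrees, forces in N, time in s.
With the tool pointing down it reaches from about 300 to 850 mm from the base axis. Payload 4.2 kg.
Tool frame: the origin (TCP) lies midway between the tips of the shut fingers; the grasp point (between the pads) lies 19 mm behind it; z points along the fingers, x is the direction in which the jaws open and shut, and the axes are right-handed (so a half turn about z gives the same grasp; the last joint's range is limited). The gripper opens to 91 mm and grips with 3 to 60 N. Pads are 32 mm wide; open, the fingers measure 118 mm over their backs; the gripper's body (76 mm by 178 mm) begins 60 mm behind the grasp point.
Start: joints at [-76.375, 18.312, 89.639, -0, 72.044, -1.146], TCP at [146.601, -556.014, 213.976] pointing down, gripper open.
Joint ranges: [-177.97, 177.97], [-48.28, 115.42], [12.27, 149.76], [-77.06, 257.06], [2.81, 150.46], [-146.56, 146.56]. Speed limits (degrees/s): [147.25, 147.25, 180, 180, 180, 180].

### API

Orientations are given as [roll, pitch, yaw] about the fixed x, y, z axes, in that order (R = Rz(yaw) Ry(pitch) Rx(roll)).
In Python, from workcell import env gives the robot as it stands. The module is installed in compiled form; this text tells all that it offers.
- The arm moves only by the tool drive_tool, never from a script. Its argument "series" is a list of rows, each a list of 3 entries, a list of its own where there are three numbers: the closure, from 0 (fully open) to 1 (shut), then the shift along the tool's x, y, z in mm, then the turn, a rotation vector about the tool's x, y, z in rad. In form: [[gripper, [dx, dy, dz], [rx, ry, rz]], ...]. A call has exactly 5 rows; each row is the pose to reach, as a shift and turn from the pose commanded when the call began, along the tool's axes at that moment; what a row does not reach only later rows make up. A row lasts 1/10 s, in which the tool goes at most 50 mm and 8.59 degrees, less where a joint would pass 70% of its speed; a pose out of reach is approached as far as the arm can. A call with a gripper value outside its range is refused whole. The fingers move at their own pace and stop on an object; "squeeze" is the grip in N (left out, the last holds). Time passes only in rows, so rows that repeat a pose let the fingers close, or fill a call up. It gives the time, the measured TCP pose, the force and the opening at its end, in the units of the state.
- env.state(): the state, without advancing time (a new reading comes with each control period).
- env.grab_frame(name): name is "scene" or "top" or "wrist"; returns a dict with "image" (400x640x3 uint8, red, green, blue), "K" (3x3 intrinsics, pixels), "origin" and "orientation" of the camera in the world. Camera axes: x right, y down, z forward; pixel columns grow to the right and rows downward; lengths in mm; the calibration is good to about 2 mm. A picture is of the moment at which its call begins. There is no depth.
- env.job_done(): hands the job in, once; it reports no verdict.
The state is a dict: "time_s": time; "qpos": joint angles; "qvel": joint speeds; "effort": joint torques, N m; "ee_pos": TCP position; "ee_rot": TCP orientation; "force": force on the tool from outside, world axes, zero at the start; "torque": the same for the moment, N m; "gripper_width": finger opening in mm.
Only numpy, scipy, OpenCV 4.12 (cv2) and the standard library are available. Lean on these libraries where they do the work, as an engineer would, in place of code of your own. Each camera call takes 0.05 s, during which the arm holds its last target.

## Working session

There is one attempt and no reset: what is moved stays moved. The work goes in short steps, Python scripts to look and compute and a tool call to move; the robot and the scene stay as the last step left them, time stands still between calls to the robot, and variables do not carry over. Pictures are saved under pics/ and viewed, and the job is handed in when it is done.

Besides the shell and the picture viewer there is one more tool, called after "Call:" by a JSON object that holds its "op" and its "data". drive_tool: Moves the arm, as the interface text tells. Its arguments: {"type":"object","properties":{"series":{"type":"array","items":{"type":"array"}},"squeeze":{"type":"number"}},"required":["series"]}

```bash
mkdir -p pics; cat > h.py <<'E'
import numpy as np, cv2
from workcell import env
def grab(n,fn):
    f=env.grab_frame(n); cv2.imwrite('pics/'+fn,cv2.cvtColor(f['image'],cv2.COLOR_RGB2BGR)); np.save('pics/'+fn[:-4]+'.npy',f,allow_pickle=True); return f
def load(fn): return np.load('pics/'+fn+'.npy',allow_pickle=True).item()
E
python3 - <<'E'
from h import *
for n in ['scene','top']:
    f=grab(n,n+'0.png'); print(f['K'],f['origin'],f['orientation'])
print(env.state())
E
```

```text
[[384.60819928   0.         317.86764769]
 [  0.         384.60819928 198.90885747]
 [  0.           0.           1.        ]] [ 877.66291814  442.79451076 1013.98887899] [-1.45652552e+02 -6.35465551e-02  1.33172179e+02]
[[409.33672957   0.         320.04697839]
 [  0.         409.33672957 197.53909907]
 [  0.           0.           1.        ]] [ 280.21917447   16.81517869 1090.51337734] [-171.49578513    0.76269673  -88.57555144]
{'time_s': 0.1, 'qpos': array([-7.63755551e+01,  1.83473988e+01,  8.96989670e+01,  3.05891588e-04,
        7.20422838e+01, -1.14789246e+00]), 'qvel': array([-0.01398384, -0.18018122, -0.15801287,  0.05283915,  0.0102706 ,
        0.01818315]), 'effort': array([-2.67439955e-04, -4.13333845e+01, -2.32509398e+01,  7.28848251e-02,
        4.22255835e-02, -5.53639848e-05]), 'ee_pos': array([ 146.49262402, -555.57181421,  213.21318946]), 'ee_rot': array([-1.79997933e+02,  8.86259888e-02, -7.52277556e+01]), 'force': array([0.03746151, 0.53606933, 0.36782492]), 'torque': array([-0.01343847,  0.05374044,  0.04223423]), 'gripper_width': 91.43895405912167}
```

View pics/scene0.png

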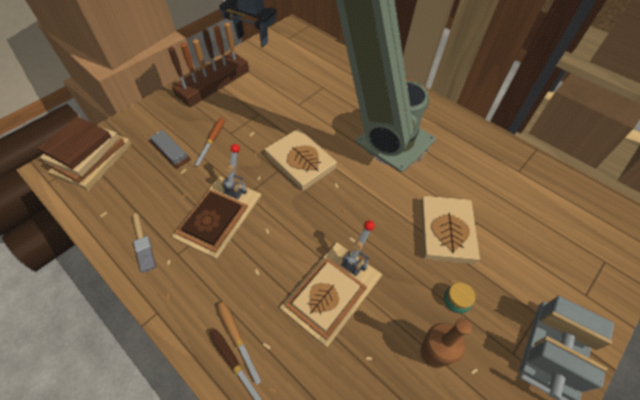

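View pics/top0.png

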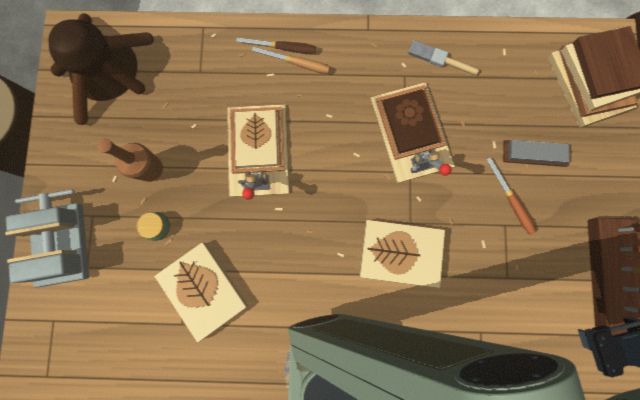

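The leaf board is the left one (top view, panel about (256,140), ball (248,194); scene view, ball (369,226)). The rose board is on the right (410,120), with its ball at (445,170). Two larger loose leaf panels, at (200,290) and (403,253) in the top view, have no board or arm, so they are look-alikes.

```bash
cat >> h.py <<'E'
from scipy.spatial.transform import Rotation as R
def ray(f,p):
    d=np.linalg.inv(f['K'])@np.array([p[0],p[1],1.]); d=R.from_euler('xyz',f['orientation'],degrees=True).as_matrix()@d
    return np.array(f['origin']),d/np.linalg.norm(d)
def onz(f,p,z):
    o,d=ray(f,p); return o+d*(z-o[2])/d[2]
def tri(f,p,g,q):
    o,d=ray(f,p); a,e=ray(g,q)
    s=np.linalg.lstsq(np.c_[d,-e],a-o,rcond=None)[0]
    u,v=o+d*s[0],a+e*s[1]; return (u+v)/2,np.linalg.norm(u-v)
def proj(f,P):
    M=R.from_euler('xyz',f['orientation'],degrees=True).as_matrix()
    c=M.T@(np.array(P,float)-f['origin']); c=f['K']@c; return c[:2]/c[2]
def reds(f):
    h=cv2.cvtColor(f['image'],cv2.COLOR_RGB2HSV)
    m=((h[...,0]<5)|(h[...,0]>174))&(h[...,1]>190)&(h[...,2]>120)
    n,l,s,c=cv2.connectedComponentsWithStats(m.astype(np.uint8))
    return [(c[i].round(1),s[i,4],s[i,:4]) for i in range(1,n) if s[i,4]>25]
E
python3 - <<'E'
from h import *
s,t=load('scene0'),load('top0')
print(reds(s));print(reds(t))
im=cv2.cvtColor(t['image'],cv2.COLOR_RGB2BGR)
a=cv2.resize(im[90:210,210:310],None,fx=5,fy=5,interpolation=cv2.INTER_CUBIC);cv2.imwrite('pics/crop_top.png',a)
im=cv2.cvtColor(s['image'],cv2.COLOR_RGB2BGR)
a=cv2.resize(im[210:350,270:400],None,fx=4,fy=4,interpolation=cv2.INTER_CUBIC);cv2.imwrite('pics/crop_sc.png',a)
E
```

```text
[(array([234.7, 147.9]), np.int32(46), array([231, 145,   8,   7], dtype=int32)), (array([369.2, 225. ]), np.int32(63), array([365, 221,   9,   9], dtype=int32))]
[(array([445.2, 169.6]), np.int32(38), array([440, 165,  10,   9], dtype=int32))]
```

View pics/crop_top.png

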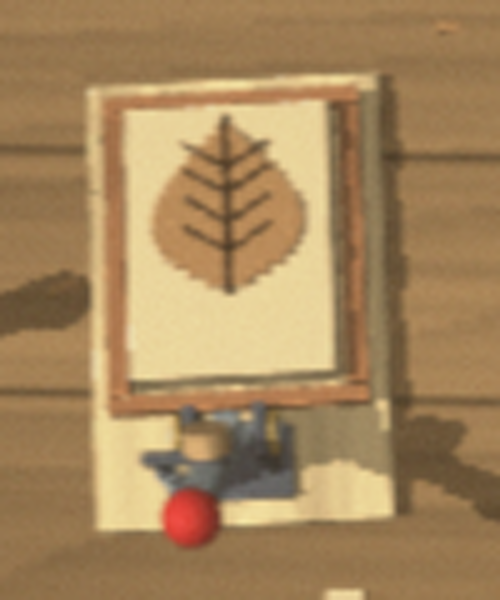

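View pics/crop_sc.png

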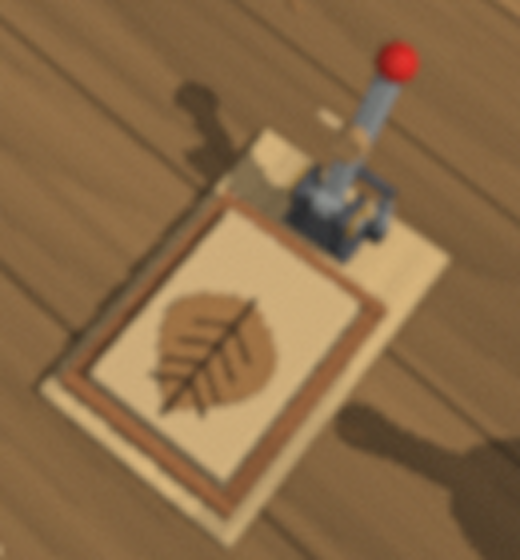

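Enlarged crop: the board has the fenced leaf panel and its parked arm with the red ball at crop (190,518), which is top px (248,193.6). Board corners in the crop are at (87,90), (380,73), (395,517) and (97,530).

```bash
python3 - <<'E'
from h import *
s,t=load('scene0'),load('top0')
f=lambda p:(p[0]/5+209.6,p[1]/5+89.6)
C=[onz(t,f(p),12) for p in [(87,90),(380,73),(395,517),(97,530)]]
g=lambda p:(p[0]/4+269.6,p[1]/4+209.6)
D=[onz(s,g(p),12) for p in [(40,388),(230,545),(450,258),(267,128)]]
for X in (C,D):
    X=np.array(X);print(X.round(0).tolist(), [np.linalg.norm(X[i]-X[(i+1)%4]).round(0) for i in range(4)],X.mean(0).round(1))
    ax=(X[0]+X[1]-X[2]-X[3]);print(np.degrees(np.arctan2(ax[1],ax[0])))
b,e=tri(t,f((190,518)),s,(369.2,225));print('ball',b,e)
# rose
b2,e=tri(t,(445.2,169.6),s,(234.7,147.9));print('rose ball',b2,e)
E
```

```text
[[686.0, 299.0, 12.0], [699.0, 137.0, 12.0], [451.0, 119.0, 12.0], [441.0, 279.0, 12.0]] [np.float64(162.0), np.float64(249.0), np.float64(160.0), np.float64(246.0)] [569.5 208.4  12. ]
4.293518281646892
[[699.0, 138.0, 12.0], [686.0, 297.0, 12.0], [440.0, 279.0, 12.0], [451.0, 118.0, 12.0]] [np.float64(160.0), np.float64(247.0), np.float64(161.0), np.float64(249.0)] [569.1 207.9  12. ]
4.272691378328212
ball [424.25502017 198.36190493 167.68071215] 0.48979105565108577
rose ball [ 489.65821447 -253.45070419  167.25189763] 1.067013652918149
```

The views agree. Board centre is (569.3, 208.1), yaw 4.3°, with edges 247–249 × 160–162. The ball is at (424, 198, 168) against a predicted (424.7, 197.3, 165). Next I work out how to get behind the ball at height, via (360,-150,270).

```bash
cat >> h.py <<'E'
def to(P,yaw,start=None):
    s=env.state(); p=s['ee_pos'] if start is None else np.array(start[:3]); M=R.from_euler('xyz',s['ee_rot'],degrees=True)
    T=R.from_euler('xyz',[180,0,yaw],degrees=True)
    return M.inv().apply(np.array(P)-p).round(1).tolist(),(M.inv()*T).as_rotvec().round(3).tolist()
def bd(x,y,z):
    a=np.radians(4.28);return [569.3+x*np.cos(a)-y*np.sin(a),208.1+x*np.sin(a)+y*np.cos(a),z]
E
python3 - <<'E'
from h import *
print(to([260,-340,280],-40)); print(bd(-190,0,155))
E
```

```text
([-179.6, -164.7, -66.5], [-0.001, 0.001, -0.615])
[np.float64(379.8298633957295), np.float64(193.92017859212947), 155]
```

Call:
{"op": "drive_tool", "data": {"series": [[0.5, [-30, -30, -30], [0, 0, -0.12]], [1, [-65, -60, -50], [0, 0, -0.25]], [1, [-100, -95, -65], [0, 0, -0.37]], [1, [-140, -130, -67], [0, 0, -0.5]], [1, [-175, -160, -67], [0, 0, -0.615]]], "squeeze": 40}}

```text
time_s: 0.6
ee_pos: [256.0, -347.1, 281.3]
ee_rot: [-180.0, -0.1, -39.8]
force: [1.9, 1.4, 0.4]
gripper_width: 54.4
```

```bash
python3 - <<'E'
from h import *
s=env.state();print(s['time_s'],s['ee_pos'],s['ee_rot'],s['qpos'],s['gripper_width'],s['force'])
print(to([350,-110,275],-10))
E
```

```text
0.6 [ 256.02035988 -347.13389839  281.34015321] [-1.79999820e+02 -7.41501826e-02 -3.97545221e+01] [-5.51334684e+01  2.80523009e+00  9.96278768e+01  2.03198498e-02
  7.74954464e+01 -1.53833337e+01] 54.357134859049154 [1.9160511  1.39970226 0.39485996]
([-79.4, -242.4, 6.2], [0.0, -0.001, -0.519])
```

Call:
{"op": "drive_tool", "data": {"series": [[1, [-16, -48, 1], [0, 0, -0.1]], [1, [-31, -95, 2], [0, 0, -0.2]], [1, [-47, -142, 3], [0, 0, -0.31]], [1, [-63, -190, 4], [0, 0, -0.41]], [1, [-79, -236, 5], [0, 0, -0.52]]]}}

```text
time_s: 1.1
ee_pos: [346.6, -115.1, 275.8]
ee_rot: [180.0, -0.0, -10.0]
force: [0.2, -0.5, -0.3]
gripper_width: 13.9
```

```bash
python3 - <<'E'
from h import *
s=env.state();print(s['time_s'],s['ee_pos'],s['ee_rot'],s['qpos'],s['gripper_width'],s['force'])
print(to(bd(-205,0,270),4.3))
E
```

```text
1.1 [ 346.57071355 -115.14552574  275.80751496] [ 1.79993299e+02 -2.26986665e-02 -9.97158319e+00] [-2.01808444e+01 -3.42970438e+00  1.06603089e+02 -2.64120156e-03
  7.68030889e+01 -1.02086574e+01] 13.918916425844845 [ 0.24248783 -0.46244851 -0.25651392]
([-35.3, -306.5, 5.8], [0.0, -0.0, -0.249])
```

Call:
{"op": "drive_tool", "data": {"series": [[1, [-6, -48, 1], [0, 0, -0.05]], [1, [-11, -96, 2], [0, 0, -0.1]], [1, [-17, -144, 3], [0, 0, -0.15]], [1, [-23, -192, 4], [0, 0, -0.2]], [1, [-30, -240, 5], [0, 0, -0.249]]]}}

```text
time_s: 1.6
ee_pos: [359.0, 126.3, 270.8]
ee_rot: [180.0, -0.0, 4.2]
force: [0.7, -0.0, 0.3]
gripper_width: 0.5
```

```bash
python3 - <<'E'
from h import *
s=env.state();print(s['time_s'],s['ee_pos'],s['ee_rot'],s['gripper_width'],s['force'])
print(to(bd(-205,0,270),4.3), to(bd(-205,0,155),4.3))
E
```

```text
1.6 [358.96397467 126.32994799 270.80498924] [ 1.79983948e+02 -2.47458193e-02  4.20308266e+00] 0.47258500910621426 [ 0.67978626 -0.04796852  0.33383556]
([10.8, -65.9, 0.8], [0.0, -0.0, -0.002]) ([10.7, -65.9, 115.8], [0.0, -0.0, -0.002])
```

Call:
{"op": "drive_tool", "data": {"series": [[1, [6, -40, 1], [0, 0, 0]], [1, [9, -66, 5], [0, 0, 0]], [1, [10, -66, 45], [0, 0, 0]], [1, [10, -66, 85], [0, 0, 0]], [1, [10, -66, 115], [0, 0, 0]]]}}

```text
time_s: 2.1
ee_pos: [363.5, 190.7, 153.6]
ee_rot: [179.9, 0.1, 4.1]
force: [0.2, -0.2, -0.0]
gripper_width: 0.2
```

```bash
python3 - <<'E'
from h import *
for n in ['scene','top']: 
    f=grab(n,n+'1.png')
s=env.state();print(s['time_s'],s['ee_pos'],s['ee_rot'],s['gripper_width'],s['force'])
print(to(bd(-205,0,155),4.3), to(bd(-25,0,155),4.3))
a=cv2.imread('pics/scene1.png')[120:350,230:480];b=cv2.imread('pics/top1.png')[80:310,150:400]
cv2.imwrite('pics/c1.png',cv2.resize(np.hstack([a,b]),None,fx=1.6,fy=1.6,interpolation=2))
E
```

```text
2.2 [361.60163023 189.50142741 152.38172748] [179.7807482    0.51887085   4.09209642] 0.4944090958238983 [-0.28586794 -0.69252598 -0.20662764]
([3.5, -3.0, -2.7], [0.004, 0.009, -0.004]) ([183.5, -3.6, -4.3], [0.004, 0.009, -0.004])
```

View pics/c1.png

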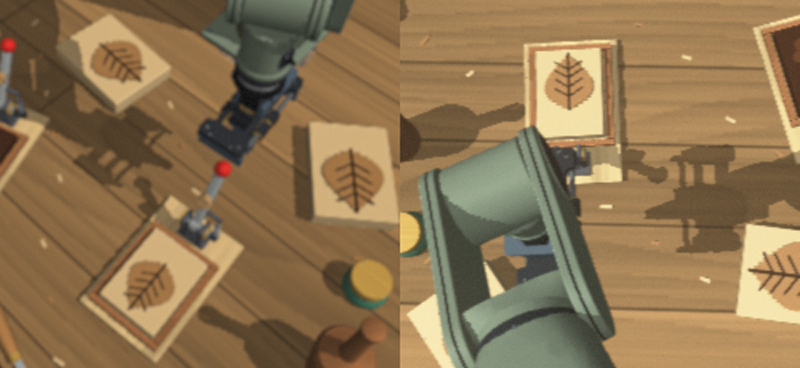

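The scene crop shows the shut fingers behind the ball (crop (222,168)) with the arm still parked. Now I push along tool x, correcting the 3 mm sideways offset.

Call:
{"op": "drive_tool", "data": {"series": [[1, [12, -3, -3], [0, 0, 0]], [1, [24, -3, -3], [0, 0, 0]], [1, [36, -3, -3], [0, 0, 0]], [1, [48, -3, -3], [0, 0, 0]], [1, [60, -3, -3], [0, 0, 0]]]}}

```text
time_s: 2.7
ee_pos: [419.2, 197.8, 160.9]
ee_rot: [-180.0, 0.7, 4.0]
force: [-12.8, -1.4, 12.1]
gripper_width: 0.6
```

```bash
python3 - <<'E'
from h import *
f=grab('scene','scene2.png')
s=env.state();print(s['time_s'],s['ee_pos'],s['ee_rot'],s['gripper_width'],s['force'])
print(to(bd(-25,0,155),4.3))
a=cv2.imread('pics/scene2.png')[120:350,230:480]
cv2.imwrite('pics/c2.png',cv2.resize(a,None,fx=2.4,fy=2.4,interpolation=2))
E
```

```text
2.75 [423.33151774 198.23882647 160.80036183] [-179.96552108    0.32406978    4.00266389] 0.3586613947371482 [-6.89682357 -1.01894505  9.23339738]
([121.3, 0.5, 5.1], [-0.001, 0.006, -0.005])
```

View pics/c2.png

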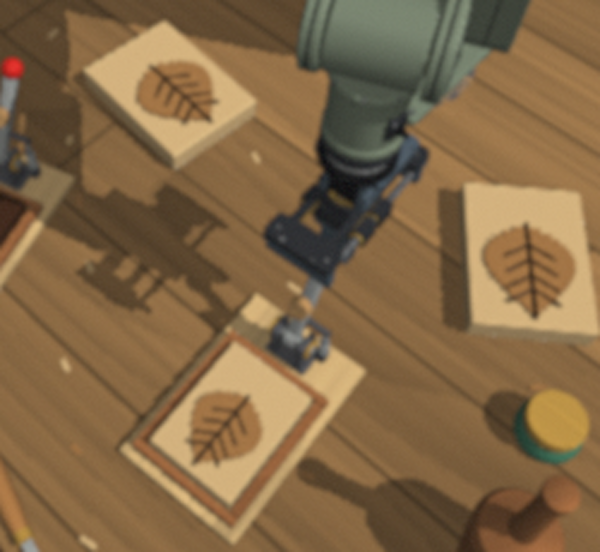

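The ball is hidden behind the gripper and the arm has come up toward upright. Force is about 7–13 N, as expected from the spring plus friction. Continuing.

Call:
{"op": "drive_tool", "data": {"series": [[1, [12, 0, -2], [0, 0, 0]], [1, [24, 0, -3], [0, 0, 0]], [1, [36, 0, -3], [0, 0, 0]], [1, [48, 0, -2], [0, 0, 0]], [1, [60, 0, 0], [0, 0, 0]]]}}

```text
time_s: 3.25
ee_pos: [485.5, 202.5, 160.0]
ee_rot: [-180.0, -0.1, 4.0]
force: [-2.3, -0.2, 3.1]
gripper_width: 0.4
```

```bash
python3 - <<'E'
from h import *
f=grab('scene','scene3.png')
s=env.state();print(s['time_s'],s['ee_pos'],s['ee_rot'],s['gripper_width'],s['force'])
print(to(bd(-25,0,155),4.3))
a=cv2.imread('pics/scene3.png')[120:350,230:480]
cv2.imwrite('pics/c3.png',cv2.resize(a,None,fx=2.4,fy=2.4,interpolation=2))
E
```

```text
3.3 [487.72072805 202.70942661 159.30766604] [-179.96892055   -0.19161731    4.02934544] 0.3619911995567401 [0.52947075 0.15715446 0.91869628]
([56.7, 0.5, 4.5], [-0.001, -0.003, -0.005])
```

View pics/c3.png

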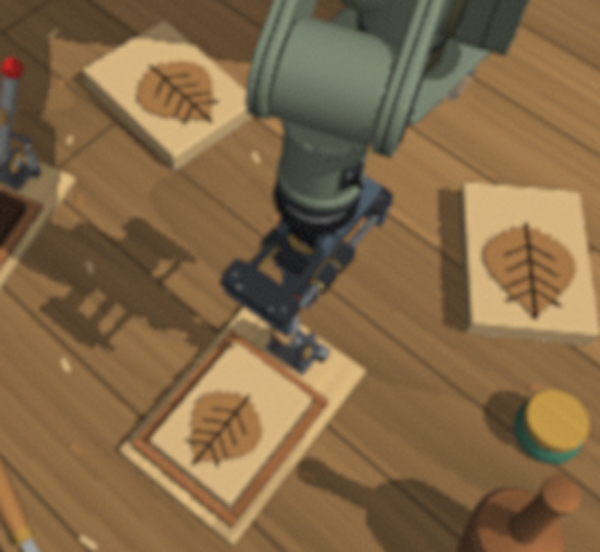

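Call:
{"op": "drive_tool", "data": {"series": [[1, [12, 0, 0], [0, 0, 0]], [1, [24, 0, 1], [0, 0, 0]], [1, [36, 0, 3], [0, 0, 0]], [1, [48, 0, 5], [0, 0, 0]], [1, [60, 0, 7], [0, 0, 0]]]}}

```text
time_s: 3.8
ee_pos: [546.2, 206.9, 151.9]
ee_rot: [-180.0, -0.1, 4.1]
force: [-0.2, -0.6, 0.5]
gripper_width: 0.3
```

```bash
python3 - <<'E'
from h import *
f=grab('scene','scene4.png')
s=env.state();print(s['time_s'],s['ee_pos'],s['ee_rot'],s['gripper_width'],s['force'],reds(f))
a=cv2.imread('pics/scene4.png')[120:350,230:480]
cv2.imwrite('pics/c4.png',cv2.resize(a,None,fx=2.4,fy=2.4,interpolation=2))
E
```

```text
3.85 [547.97221589 207.03260882 151.58668689] [-179.98560642   -0.22172656    4.0494632 ] 0.6295306428648278 [2.07361971 0.85656898 0.7065684 ] [(array([234. , 147.7]), np.int32(34), array([231, 145,   7,   6], dtype=int32))]
```

View pics/c4.png

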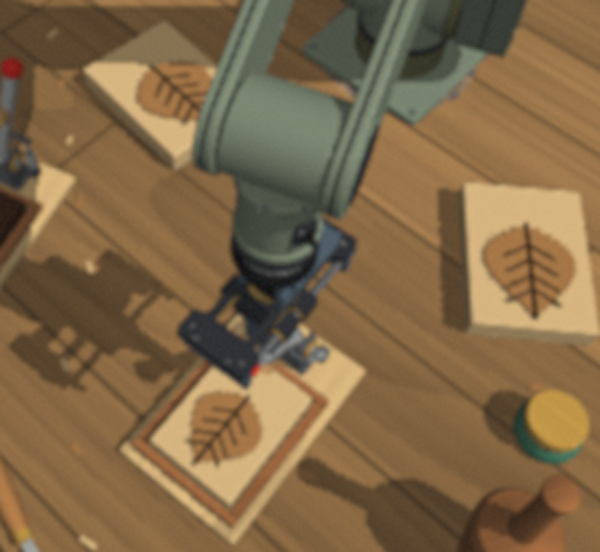

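The arm is past centre, with the ball just visible at crop (254,370). I push a little further and hold for the snap.

Call:
{"op": "drive_tool", "data": {"series": [[1, [8, 0, 0], [0, 0, 0]], [1, [12, 0, 0], [0, 0, 0]], [1, [12, 0, 0], [0, 0, 0]], [1, [12, 0, 0], [0, 0, 0]], [1, [12, 0, 0], [0, 0, 0]]]}}

```text
time_s: 4.35
ee_pos: [555.8, 207.5, 152.1]
ee_rot: [180.0, 0.0, 4.1]
force: [-0.1, 0.0, -0.4]
gripper_width: 0.2
```

```bash
python3 - <<'E'
from h import *
f=grab('scene','scene5.png')
s=env.state();print(s['time_s'],s['ee_pos'],s['ee_rot'],s['force'],reds(f))
print(proj(f,bd(36,0,60)), proj(f,bd(-9,0,154)))
a=cv2.imread('pics/scene5.png')[120:350,230:480]
cv2.imwrite('pics/c5.png',cv2.resize(a,None,fx=2.4,fy=2.4,interpolation=2))
E
```

```text
4.4 [555.77898759 207.54419361 152.08525726] [ 1.79996856e+02 -5.26328885e-03  4.07785805e+00] [ 0.47768847 -0.44652224  0.05569249] [(array([234.1, 147.8]), np.int32(34), array([231, 145,   7,   7], dtype=int32)), (array([323.8, 293.6]), np.int32(62), array([320, 289,   9,  10], dtype=int32))]
[324.14834294 293.43152524] [336.2467562  265.46877588]
```

View pics/c5.png

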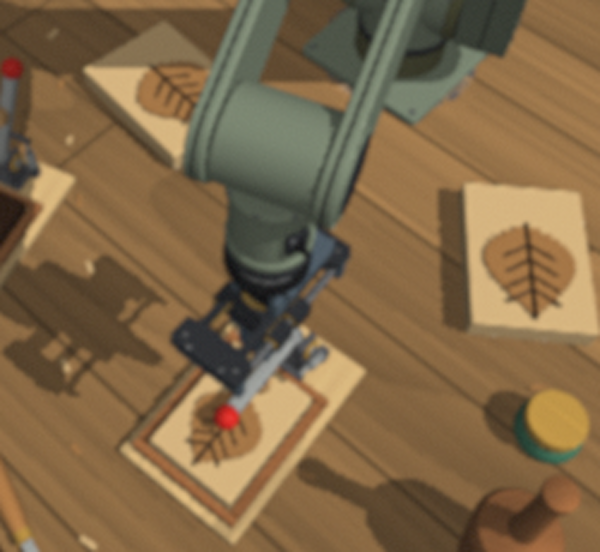

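It has snapped down: the ball is at px (323.8,293.6), against (324.1,293.4) predicted for holding. Force is about 0. I raise the tool straight up, then back.

Call:
{"op": "drive_tool", "data": {"series": [[1, [0, 0, -40], [0, 0, 0]], [1, [0, 0, -80], [0, 0, 0]], [1, [-40, 0, -110], [0, 0, 0]], [1, [-90, 0, -120], [0, 0, 0]], [1, [-140, 0, -120], [0, 0, 0]]]}}

```text
time_s: 4.9
ee_pos: [416.8, 197.9, 273.8]
ee_rot: [-179.9, -0.2, 4.0]
force: [-1.0, 0.9, 0.9]
gripper_width: 0.0
```

Call:
{"op": "drive_tool", "data": {"series": [[1, [-20, 40, 0], [0, 0, 0]], [1, [-40, 85, 0], [0, 0, 0]], [1, [-50, 130, 0], [0, 0, 0]], [1, [-50, 175, 0], [0, 0, 0]], [1, [-50, 175, 0], [0, 0, 0]]]}}

```text
time_s: 5.4
ee_pos: [379.4, 15.4, 272.3]
ee_rot: [179.9, -0.1, 3.7]
force: [0.3, -0.7, 1.2]
gripper_width: 0.7
```

```bash
python3 - <<'E'
from h import *
f=grab('scene','scene6.png');t=grab('top','top6.png')
s=env.state();print(s['time_s'],s['ee_pos'],s['force'])
print(reds(f),reds(t)); print(proj(f,bd(36,0,60)),proj(t,bd(36,0,60)))
a=cv2.imread('pics/scene6.png')[120:350,230:480];b=cv2.imread('pics/top6.png')[80:310,210:460]
cv2.imwrite('pics/c6.png',cv2.resize(np.hstack([a,b]),None,fx=1.6,fy=1.6,interpolation=2))
E
```

```text
5.5 [379.72729952  18.94598516 272.12442641] [ 0.83753849  0.23307509 -0.07098471]
[(array([234. , 148.1]), np.int32(36), array([231, 145,   7,   7], dtype=int32)), (array([323.8, 293.7]), np.int32(64), array([320, 289,   9,  10], dtype=int32))] []
[324.14834294 293.43152524] [254.22733154 131.24873217]
```

View pics/c6.png

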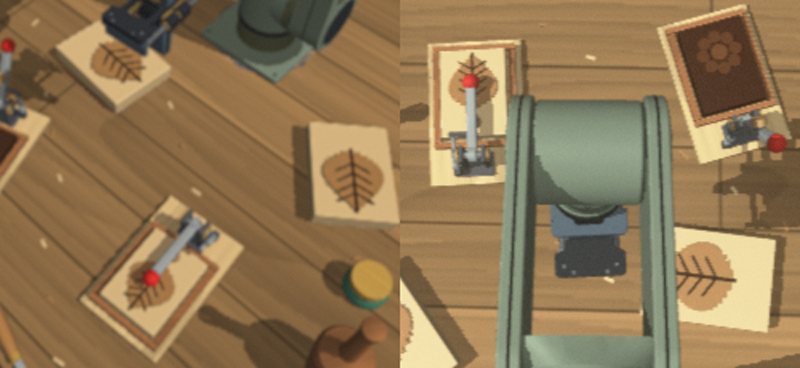

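The final view shows the leaf arm level on its panel, with the ball at scene (323.8,293.7) and top about (254,130), as predicted. The panel is still in its fences, and the rose ball hasn't moved from scene (234,148). The gripper is clear of everything.

```bash
python3 -c "
from workcell import env
print(env.job_done())"
```

```text
the job is handed in; nothing more can be done
None
```

The leaf board's hold-down arm is down on its panel and the job is handed in, at about 5.5 s on the robot's clock. I pushed the red ball over with the shut fingers until the arm snapped down by itself. I then lifted the tool away and moved it clear.

- **Leaf arm:** in the scene view the ball is within 0.5 px of where it should be when holding down. In the top view it is within about 1–2 px, read by eye because the colour mask missed it there.
- **Leaf panel:** it looks in place inside its fences. I judged this by eye and did not measure it.
- **Rose arm:** its ball is where it was at the start, to within 1 px.
- **Forces:** the highest wrist force reading was about 18 N, during the push. It was higher than the spring's 7 N, probably from friction or the speed of the push. At hand-in the wrist force was about zero and the gripper was clear.

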